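# Unclamp a glued-up block: back the knurled nut off two turns

### The job

Unload the glue-up jig with closed fingertips only, pinching and lifting nothing: roll a fingertip round the outside of the knurled lock nut to loosen it by two full turns (to within a quarter turn), then push the strap aside, about a quarter turn away from the block, so that it no longer covers it. Then push the clamped block endways out of the jig, through the end that the strap had closed, until about 50 mm (a quarter of its length) sticks out past the edge of the base plate, lying flat. Leave the other things on the bed where they are.

Things in the scene. Friction and masses are not known exactly. Their poses are not given: they have to be found in the camera images.
- jig: fixed jig; frame on the bed under the middle of the block's start: x across the block to the back rail, y along the block, z up. Grey painted plate x -107 to 57, y -118 to 92 mm, top z 12. Back rail x 32 to 46, y -111 to 85, top z 28; front rail x -41 to -33, y -43 to 87, top z 22. Vertical threaded stud, radius 7, at x -52, y -88, top z 88.
- jig_exit (a point): middle of the plate's edge over which the block leaves, at plate-top height (jig frame: x 0, y -118, z 12 mm); same axes as the jig. The block is to stand about 50 mm beyond it towards -y.
- lock_nut (a joint): turn of the nut about its upright stud, rad: 0 tight (start), grows counter-clockwise seen from above, which loosens it: one turn (6.283) raises it 3 mm. Range -0.3 to 25. Light friction, 0.06 N m (about 2.5 N at the rim); it stays where it is left. Above the nut there is free space all round.
- nut_rim (a point): centre of the steel lock nut, on its axis at mid height of the rim, at first 70.5 mm above the bed. Rim radius 27 mm: 16 upright ridges, 2 mm proud, finer ones between, grip band 9 mm up and down from here. Top face 11.5 mm above this point, with one small dark hole near its edge that shows the turn. The strap's top lies 16.5 mm below; a spring lifts the strap with the nut.
- strap (a joint): swing of the strap about the same stud, rad: 0 at first, across the block's end, along the jig's x; grows clockwise seen from above, to 1.75; at 1.57 it points along the jig's -y, beside the block's way out. It cannot swing until the nut is about 1.5 turns loose (heel between 4 mm cheeks); then 1 to 2 N at the toe move it and it stays where left.
- strap_toe (a point): point in the strap's toe, 60 mm from the stud's axis, mid thickness; x along the strap, z up. Black steel bar 30 wide, 16 thick, end 75 mm from the stud, underside on the block (38 mm up), 6 mm higher after two turns. On its -y side a 6 mm lip hangs 10 mm down before the block's end and bars its way; push on the +y side, just above the block.
- work_block: the glued-up finger-jointed wooden block in the jig, 62 x 200 x 26 mm (x, y, z), 0.15 to 0.3 kg; origin at the centre of its underside, y along its length, parallel to the jig's y. At first at x 0, y 0, z 12 mm in the jig's frame, top 38 mm above the bed, about 1 mm free between the rails; its +y end, 8 mm past the plate, is free to be pushed.
- glue_bottle: white squeeze bottle with red nozzle, 62 mm wide, 205 tall, stands on the left; origin under its centre. Bystander, stuck fast.
- glue_pot: tin pot with lid, 105 x 87 x 79 mm, at the right; origin under its centre. Bystander, stuck fast.
- chisel: bench chisel, 28 x 249 x 36 mm, at the right; origin under its centre. Bystander, stuck fast.
- glue_brush: flat brush, 40 x 199 x 14 mm, lies in front of the jig; origin under its centre. Bystander.
- spare_block: short wooden block, 45 x 122 x 26 mm, lies left of the jig; origin under its centre. Bystander.
- wedge: wooden wedge, 30 x 100 x 20 mm, lies left of the jig in front; origin under its centre. Bystander.
- bolt: M12 bolt, stands on its head, 20 mm wide, 67 tall, right of the jig in front; origin under its centre. Bystander.

How it is judged:
By the outcome, as a careful person would: the job done as asked, in the order asked, and still so for the second after the job is handed in, with the robot touching nothing.
It also fails if it takes over 61 s, if anything falls off the work surface, if the arm or the gripper's body presses on something with over 40 N, if the wrist force passes 120 N, or if a joint passes its speed limit or range.

### The arm

A 7-joint arm with a two-finger parallel gripper is mounted at the origin on a cart in front of the work surface, level with it; the furniture and walls round the work are solid. World frame = base frame: x ahead of the robot, y to its left, z up, the work surface at z = 0. Lengths are in m, angles in rad, forces in N, time in s.
With the tool pointing down it reaches from about 0.425 to 0.925 m from the base axis. Payload 6.8 kg.
Tool frame: the origin (TCP) lies midway between the tips of the shut fingers; the grasp point (between the pads) lies 19 mm behind it; x points along the fingers, y is the direction in which the jaws open and shut, and the axes are right-handed (so a half turn about x gives the same grasp; the last joint's range is limited). The gripper opens to 85 mm and grips with 20 to 120 N. Pads are 22 mm wide; open, the fingers measure 114 mm over their backs; the gripper's body (76 mm by 85 mm) begins 54 mm behind the grasp point. The pads swing forward as they close: fully open they stand 13 mm farther back than shut.
Start: joints at [-1.247, 0.477, 0.022, 1.555, -0.011, 1.109, -0.083], TCP at [0.282, 0.613, 0.231] pointing down, gripper open.
Joint ranges: [-2.96, 2.96], [-0.34, 2.1], [-1.41, 1.46], [0.24, 2.44], [-1.37, 4.51], [0.17, 1.92], [-2.96, 2.96]. Speed limits (rad/s): [2.39, 2.39, 3.14, 3.14, 3.14, 3.14, 3.14].

### API

Orientations are given as a rotation vector (axis times angle).
In Python, from bench import r gives the robot as it stands.
- The arm moves only by the tool carry_out, never from a script. Its argument "targets" is one flat list of numbers, 7 for each row, row after row: the finger opening in m, from 0 to 0.0854, then the shift along the tool's x, y, z in m, then the turn, a rotation vector about the tool's x, y, z in units of 5 degrees (1.0 is 5 degrees). A call has 1 to 12 rows; each row is the pose to reach, as a shift and turn from the pose measured when the call began, along the tool's axes at that moment; what a row does not reach only later rows make up. A row lasts 1/8 s, in which the tool goes at most 62.5 mm and 10.7 degrees, less where a joint would pass 70% of its speed; a pose out of reach is approached as far as the arm can. A call with a gripper value outside its range is refused whole. The fingers move at their own pace and stop on an object; "squeeze" is the grip in N (left out, the last holds). Time passes only in rows, so rows that repeat a pose let the fingers close. It gives the time, the measured TCP pose, the force and the opening at its end, in the units of the state.
- r.get_obs(): the state, without advancing time (a new reading comes with each control period).
- r.grab_frame(name): name is "side" or "top"; returns the picture (480x640x3 uint8, blue, green, red); there is no depth.
- r.camera_info(name): a dict with "fx", "fy", "cx", "cy" (pixels), "xyz" and "orientation" of the camera in the world. Camera axes: x right, y up, looking along -z (the intrinsics and any distortion apply to the point x, -y, -z); pixel columns grow to the right and rows downward; lengths in m; the calibration is good to about 2 mm. A picture is of the moment at which its call begins. camera_info takes no time and is no camera call.
- r.hand_in(): hands the job in, once; it reports no verdict.
The state is a dict: "clock": time; "joints": joint angles; "qvel": joint speeds; "tau": joint torques, N m; "tcp_pos": TCP position; "orientation": TCP orientation; "contact_force": force on the tool from outside, world axes, zero at the start; "moment": the same for the moment, N m; "grip_width": finger opening in m.
Only numpy, scipy, OpenCV 4.12 (cv2) and the standard library are available. Lean on these libraries where they do the work, as an engineer would, in place of code of your own. Each camera call takes 0.05 s, during which the arm holds its last target. There are 200 camera calls.

## Working session

There is one attempt and no reset: what is moved stays moved. The work goes in short steps, Python scripts to look and compute and a tool call to move; the robot and the scene stay as the last step left them, time stands still between calls to the robot, and variables do not carry over. Pictures are saved under pics/ and viewed, about 8 in all and at most 12, crops included, and the job is handed in when it is done.

Besides the shell and the picture viewer there is one more tool, called after "Call:" as name(argument=value, ...) on one line, values as JSON. carry_out: Moves the arm, as the interface text tells. Its arguments: {"type":"object","properties":{"targets":{"type":"array","items":{"type":"number"}},"squeeze":{"type":"number"}},"required":["targets"]}

```bash
mkdir -p pics; ls; python3 - <<'E'
from bench import r
import cv2
print(r.get_obs())
for n in("top","side"):
    print(r.camera_info(n)); cv2.imwrite(f"pics/{n}0.png",r.grab_frame(n))
E
```

```text
pics
{'clock': 0.0, 'joints': array([-1.24707249,  0.47781357,  0.02234594,  1.55646442, -0.01149783,
        1.10929149, -0.08306615]), 'qvel': array([ 1.24848219e-03, -6.35128533e-04, -4.39668347e-06,  6.88312631e-05,
        8.38993363e-04,  1.62206454e-03,  2.22917856e-04]), 'tau': array([ 2.69179036e-04, -5.96457446e+01,  1.60839479e+00, -2.81200987e+01,
        1.24722728e-02,  9.32920841e-03,  1.73325111e-05]), 'tcp_pos': array([0.28227441, 0.61248649, 0.23031133]), 'orientation': array([ 0.3372011 ,  1.54439592, -0.34009542]), 'contact_force': array([ 0.38771812, -0.37013227, -0.22868206]), 'moment': array([ 0.0030724 ,  0.00524774, -0.05894732]), 'grip_width': 0.08531150515811807}
{'fx': 593.2446230131914, 'fy': 593.2446230131914, 'cx': 311.3095671978314, 'cy': 243.0433061014571, 'xyz': array([0.14977755, 0.1403572 , 1.69479382]), 'orientation': array([ 0.16908579, -0.17190169, -1.57670983])}
{'fx': 450.02047322132887, 'fy': 450.02047322132887, 'cx': 326.9654094510546, 'cy': 231.74711788775895, 'xyz': array([-0.04546317, -0.68643206,  0.66783362]), 'orientation': array([ 1.0056496 , -0.31742663, -0.5176417 ])}
```

View pics/top0.png

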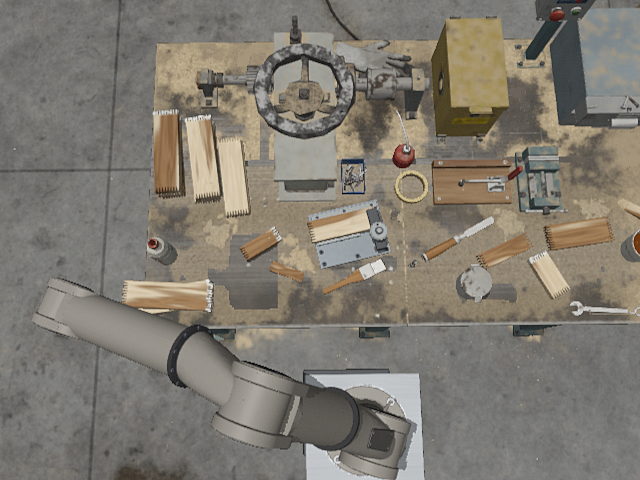

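View pics/side0.png

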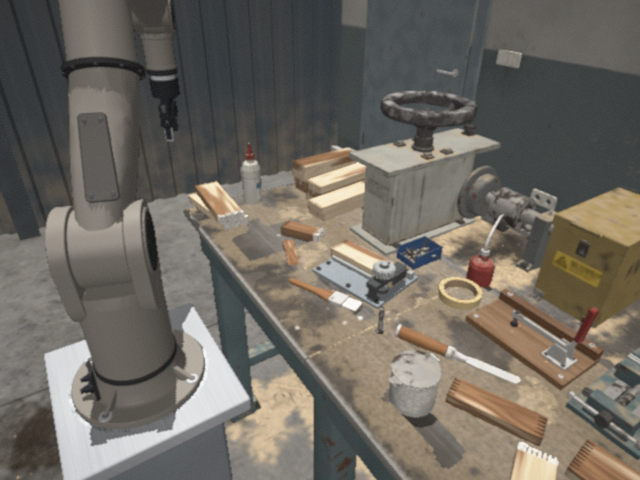

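Top: the jig is at about px (305–390, 200–270), the nut at (379,230), and the block's free end at (310,232). The exit end faces right (world -y). Next is a zoomed view.

```bash
python3 - <<'E'
import cv2,numpy as np
t=cv2.imread("pics/top0.png")[190:280,290:410]; s=cv2.imread("pics/side0.png")[230:320,300:420]
f=lambda a:cv2.resize(a,(800,600),interpolation=cv2.INTER_CUBIC)
cv2.imwrite("pics/z0.png",f(t))
E
```

```text
(no output)
```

View pics/z0.png

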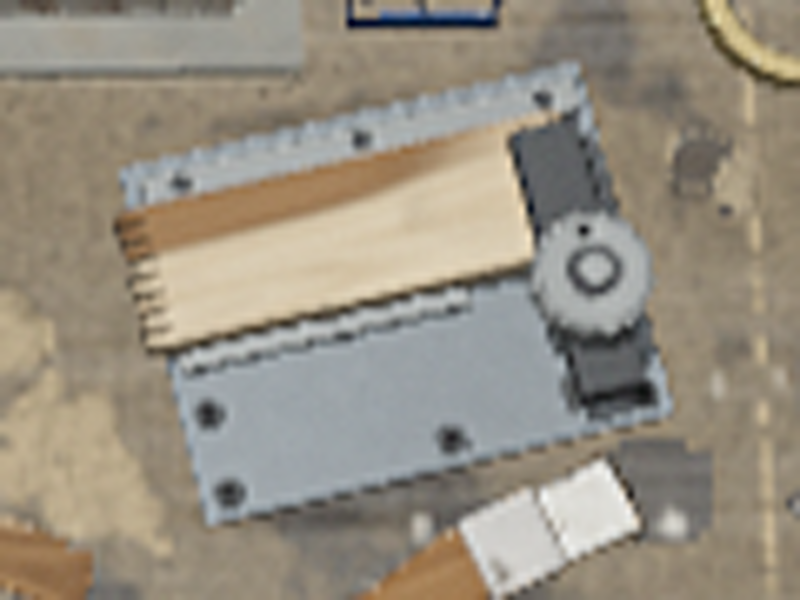

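Zoom: the plate corners are at (122,165), (578,65), (670,412) and (208,522). The stud top is at (597,268) and the nut's dark hole at (584,230). I'll fit the jig frame to these.

```bash
cat > h.py <<'E'
import numpy as np, cv2
from scipy.spatial.transform import Rotation as R
from bench import r
def ray(name,uv):
    c=r.camera_info(name); u,v=uv
    d=R.from_rotvec(c["orientation"]).apply([(u-c["cx"])/c["fx"],-(v-c["cy"])/c["fy"],-1])
    return np.array(c["xyz"]),d
def onz(name,uv,z):
    p,d=ray(name,uv); return p+d*(z-p[2])/d[2]
def proj(name,P):
    c=r.camera_info(name); q=R.from_rotvec(c["orientation"]).inv().apply(np.array(P)-c["xyz"])
    return c["cx"]-c["fx"]*q[0]/q[2], c["cy"]+c["fy"]*q[1]/q[2]
try:
    J=np.load("jig.npy")   # x,y,yaw
except Exception: J=None
def j2w(p):
    c,s=np.cos(J[2]),np.sin(J[2]); p=np.asarray(p,float)
    return np.array([J[0]+c*p[0]-s*p[1],J[1]+s*p[0]+c*p[1],p[2]])
def w2j(p):
    c,s=np.cos(J[2]),np.sin(J[2]); x,y=p[0]-J[0],p[1]-J[1]
    return np.array([c*x+s*y,-s*x+c*y,p[2]])
def stat():
    o=r.get_obs(); M=R.from_rotvec(o["orientation"])
    print("t %.2f"%o["clock"],"tcp",o["tcp_pos"].round(4),"F",o["contact_force"].round(1),"w %.4f"%o["grip_width"])
    if J is not None: print(" jig",(w2j(o["tcp_pos"])*1e3).round(1),"Fj",(R.from_euler("z",-J[2]).apply(o["contact_force"])).round(1))
    print(" tool axes in world\n",M.as_matrix().round(3)); return o,M
E
python3 - <<'E'
from h import *
f=lambda p:((p[0]+.5)/6.6667-.5+290,(p[1]+.5)/6.6667-.5+190)
Z=[(122,165),(578,65),(670,412),(208,522),(597,268)]
L=np.array([[57,92,12],[57,-118,12],[-107,-118,12],[-107,92,12],[-52,-88,88]])/1e3
W=np.array([onz("top",f(z),l[2]) for z,l in zip(Z,L)])
a=L[:,:2]-L[:,:2].mean(0);b=W[:,:2]-W[:,:2].mean(0)
yaw=np.arctan2((a[:,0]*b[:,1]-a[:,1]*b[:,0]).sum(),(a*b).sum())
c,s=np.cos(yaw),np.sin(yaw);t=W[:,:2].mean(0)-np.array([[c,-s],[s,c]])@L[:,:2].mean(0)
np.save("jig.npy",[*t,yaw]); import h; h.J=np.array([*t,yaw]); print(h.J)
for l,w in zip(L,W): print(((w-j2w(l))*1e3).round(1))
for n in [(-52,-88,88)]: print("stud",j2w(np.array(n)/1e3),proj("side",j2w(np.array(n)/1e3)),proj("top",j2w(np.array(n)/1e3)))
for c in L[:4]: print("side",np.round(proj("side",j2w(c)),1))
print("bottle",onz("top",(154,242),.205))
print("block end",w2j(onz("top",f((133,280)),.038)))
stat()
E
```

```text
[0.57079537 0.04327372 0.2170221 ]
[ 0.2 -1.5  0. ]
[-1.8  1.1  0. ]
[1.1 2.2 0. ]
[ 0.4 -1.4  0. ]
[ 0.1 -0.4  0. ]
stud [ 0.53896351 -0.05385884  0.088     ] (np.float64(384.47518011961677), np.float64(263.90193056130624)) (np.float64(378.9699654116903), np.float64(229.82786627884803))
side [355.  244.5]
side [418.7 276.8]
side [377.1 306.9]
side [312.2 268.4]
bottle [0.48572974 0.54012453 0.205     ]
block end [-0.0010698   0.09900379  0.038     ]
t 0.10 tcp [0.2823 0.6126 0.2304] F [-0.5 -0.4  0. ] w 0.0855
 jig [-159.2  618.1  230.4] Fj [-0.6 -0.3  0. ]
 tool axes in world
 [[-0.001  0.418  0.908]
 [-0.002  0.908 -0.418]
 [-1.    -0.002  0.   ]]
```

```bash
cat >> h.py <<'E'
def plan(pts,turn=True):
    """jig-frame targets (mm) -> rows' tool shift (m) and turn (5deg) to be aligned: tool y=jig y, z=jig x"""
    o,M=stat(); A=np.array([[0,0,1],[0,1,0],[-1,0,0.]]); G=R.from_euler("z",J[2])*R.from_matrix(A)
    print(" turn",((M.inv()*G).as_rotvec()/np.radians(5)).round(2))
    for p in pts:
        d=M.inv().apply(j2w(np.array(p)/1e3)-o["tcp_pos"]); print(" ",p,d.round(4).tolist())
E
python3 - <<'E'
from h import *
plan([(-52,-36,130),(-52,-36,66)])
E
```

```text
t 0.10 tcp [0.2823 0.6126 0.2304] F [-0.5 -0.4  0. ] w 0.0855
 jig [-159.2  618.1  230.4] Fj [-0.6 -0.3  0. ]
 tool axes in world
 [[-0.001  0.418  0.908]
 [-0.002  0.908 -0.418]
 [-1.    -0.002  0.   ]]
 turn [-7.43 -0.    0.02]
  (-52, -36, 130) [0.1012, -0.4562, 0.4806]
  (-52, -36, 66) [0.1652, -0.4561, 0.4806]
```

Call:
carry_out(targets=[0,0,-0.02,0.021,-0.3,0,0,0,0,-0.06,0.063,-1,0,0,0,0,-0.1,0.105,-1.7,0,0,0,0,-0.14,0.147,-2.4,0,0,0,0,-0.18,0.19,-3.1,0,0,0,0,-0.22,0.232,-3.8,0,0,0,0,-0.26,0.274,-4.5,0,0,0,0.01,-0.3,0.316,-5.2,0,0,0,0.03,-0.34,0.358,-5.9,0,0,0,0.05,-0.38,0.4,-6.6,0,0,0,0.07,-0.42,0.442,-7.2,0,0,0,0.09,-0.456,0.4806,-7.43,0,0], squeeze=40)

```text
clock: 1.6
tcp_pos: [0.5282, -0.0049, 0.1405]
orientation: [-0.172, 1.565, 0.169]
contact_force: [0.7, 0.8, -0.1]
grip_width: 0.0002
```

```bash
python3 - <<'E'
from h import *
plan([(-52,-36,66)])
a=r.grab_frame("side"); cv2.imwrite("pics/s1.png",cv2.resize(a[160:310,290:490],(800,600),interpolation=cv2.INTER_CUBIC))
E
```

```text
t 1.60 tcp [ 0.5282 -0.0049  0.1405] F [ 0.7  0.8 -0.1] w 0.0002
 jig [-52.  -37.8 140.5] Fj [ 0.9  0.6 -0.1]
 tool axes in world
 [[-0.001 -0.216  0.976]
 [-0.002  0.976  0.216]
 [-1.    -0.001 -0.001]]
 turn [ 0.   -0.01  0.02]
  (-52, -36, 66) [0.0745, 0.002, 0.0]
```

View pics/s1.png

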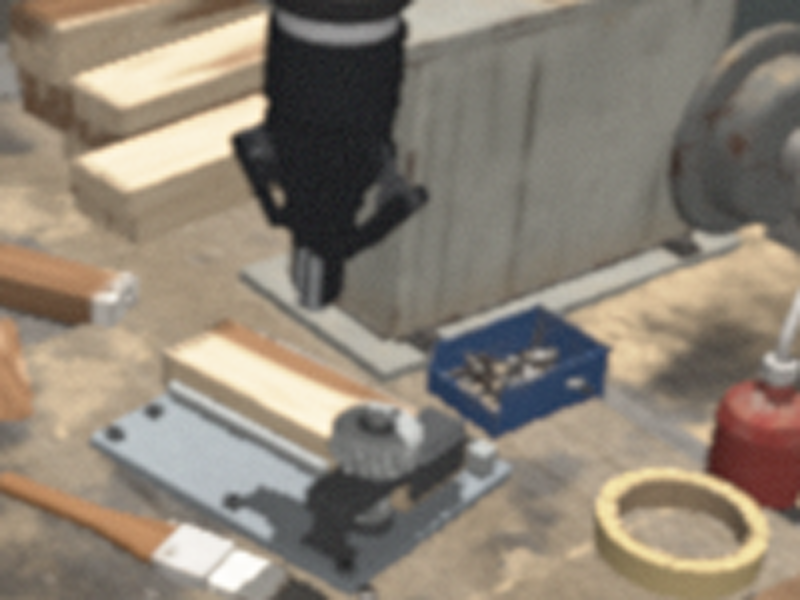

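Side view: closed tips are above and beyond the nut, knuckles well clear, jig as expected. I'll lower and touch the rim gently to learn tip size and compliance.

Call:
carry_out(targets=[0,0.03,0.002,0,0,0,0,0,0.06,0.002,0,0,0,0,0,0.0745,0,0,0,0,0,0,0.0745,-0.004,0,0,0,0,0,0.0745,-0.007,0,0,0,0,0,0.0745,-0.01,0,0,0,0,0,0.0745,-0.012,0,0,0,0,0,0.0745,-0.012,0,0,0,0])

```text
clock: 2.65
tcp_pos: [0.5279, -0.0159, 0.0632]
orientation: [-0.168, 1.573, 0.174]
contact_force: [-5.6, 22.4, -7.0]
grip_width: 0.0002
```

```bash
python3 - <<'E'
from h import *
stat()
E
```

```text
t 2.65 tcp [ 0.5279 -0.0159  0.0632] F [-5.6 22.4 -7. ] w 0.0002
 jig [-54.6 -48.6  63.2] Fj [-0.6 23.1 -7. ]
 tool axes in world
 [[-0.009 -0.216  0.976]
 [ 0.002  0.976  0.216]
 [-1.     0.004 -0.008]]
```

Call:
carry_out(targets=[0,-0.002,-0.001,-0.0084,0,0,0,0,-0.002,-0.0026,-0.0173,0,0,0,0,-0.002,-0.0071,-0.0251,0,0,0,0,-0.002,-0.014,-0.0309,0,0,0,0,-0.002,-0.0225,-0.034,0,0,0,0,-0.002,-0.0304,-0.0344,0,0,0,0,-0.002,-0.0384,-0.0344,0,0,0])

```text
clock: 3.52
tcp_pos: [0.503, -0.0616, 0.0654]
orientation: [-0.168, 1.573, 0.173]
contact_force: [-0.3, -0.1, 0.0]
grip_width: 0.0001
```

```bash
cat >> h.py <<'E'
def rel():
    o=r.get_obs(); print("t %.2f rel nut"%o["clock"],((w2j(o["tcp_pos"])-[-.052,-.088,0])*1e3).round(1),"Fj",(R.from_euler("z",-J[2]).apply(o["contact_force"])).round(1))
def nutpic(name,z=.082):
    a=r.grab_frame("top"); u,v=proj("top",j2w([-.052,-.088,z])); M=np.float32([[12,0,-12*u+300],[0,12,-12*v+300]])
    cv2.imwrite("pics/"+name,cv2.warpAffine(a,M,(600,600),flags=cv2.INTER_CUBIC))
E
python3 - <<'E'
from h import *
rel(); nutpic("n1.png",.083)
E
```

```text
t 3.52 rel nut [-36.8   0.1  65.4] Fj [-0.4 -0.1  0. ]
```

View pics/n1.png

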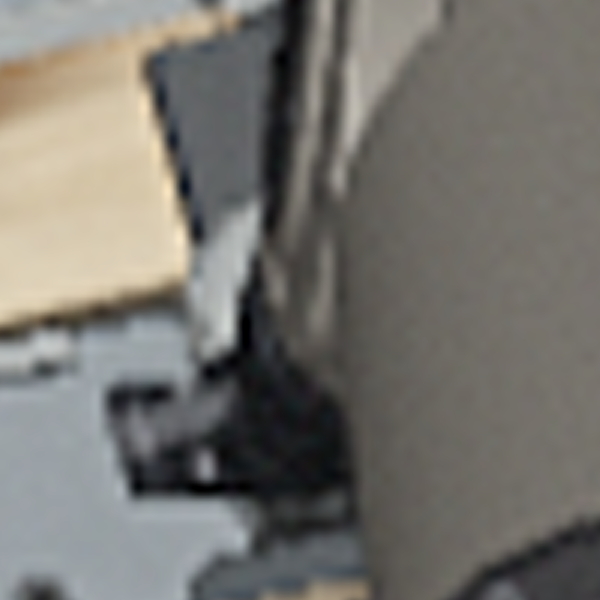

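The arm hides the nut from above. There is no contact here, so I'll feel inward for the tip's half-width in x.

Call:
carry_out(targets=[0,0,0,0.001,0,0,0,0,0,0,0.002,0,0,0,0,0,0,0.002,0,0,0])

```text
clock: 3.95
tcp_pos: [0.5042, -0.0625, 0.0652]
orientation: [-0.168, 1.574, 0.172]
contact_force: [-3.7, -1.7, 3.2]
grip_width: -0.0003
```

```bash
python3 - <<'E'
from h import *
rel()
a=r.grab_frame("side");u,v=proj("side",j2w([-.052,-.088,.08]));print(u,v)
M=np.float32([[10,0,-10*u+300],[0,10,-10*v+300]])
cv2.imwrite("pics/sn1.png",cv2.warpAffine(a,M,(600,600),flags=cv2.INTER_CUBIC))
E
```

```text
t 3.95 rel nut [-35.8  -1.   65.2] Fj [-4.  -0.9  3.2]
384.18844693612635 266.78829562546036
```

View pics/sn1.png

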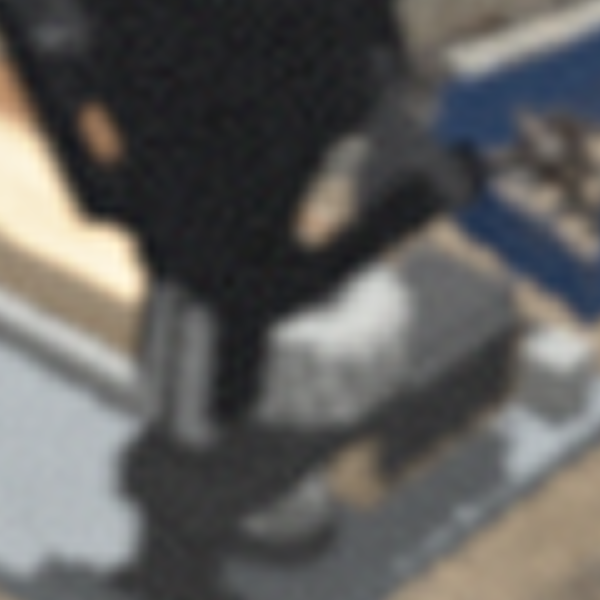

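Side view: the finger stands left of the nut, at the rim's band height, with a contact of about 4 N. The half-sizes come out near 8.7 (x) and 12.2 mm (y). I'll roll on round with a little more inward press.

Call:
carry_out(targets=[0,0,-0.006,0.0016,0,0,0,0,0,-0.0112,0.0016,0,0,0,0,0,-0.0199,0.0031,0,0,0,0,0,-0.0276,0.0076,0,0,0,0,0,-0.0333,0.0143,0,0,0,0,0,-0.0363,0.0227,0,0,0,0,0,-0.0367,0.0271,0,0,0,0,0,-0.0367,0.0358,0,0,0])

```text
clock: 5.0
tcp_pos: [0.5466, -0.0913, 0.0645]
orientation: [-0.168, 1.576, 0.171]
contact_force: [-3.0, -5.9, 2.1]
grip_width: -0.0001
```

```bash
python3 - <<'E'
from h import *
rel()
E
```

```text
t 5.00 rel nut [ -0.6 -38.2  64.5] Fj [-4.2 -5.1  2.1]
```

Call:
carry_out(targets=[0,-0.001,0.001,0.0093,0,0,0,0,-0.001,0.0025,0.0179,0,0,0,0,-0.001,0.0068,0.0254,0,0,0,0,-0.001,0.0135,0.031,0,0,0,0,-0.001,0.0217,0.0339,0,0,0,0,-0.001,0.0282,0.0343,0,0,0,0,-0.001,0.0382,0.0343,0,0,0])

```text
clock: 5.88
tcp_pos: [0.5768, -0.0461, 0.0666]
orientation: [-0.17, 1.565, 0.17]
contact_force: [13.8, -1.2, -6.2]
grip_width: 0.0002
```

```bash
python3 - <<'E'
from h import *
rel(); nutpic("n2.png",.084)
E
```

```text
t 5.88 rel nut [38.7 -0.6 66.6] Fj [13.2 -4.1 -6.2]
```

View pics/n2.png

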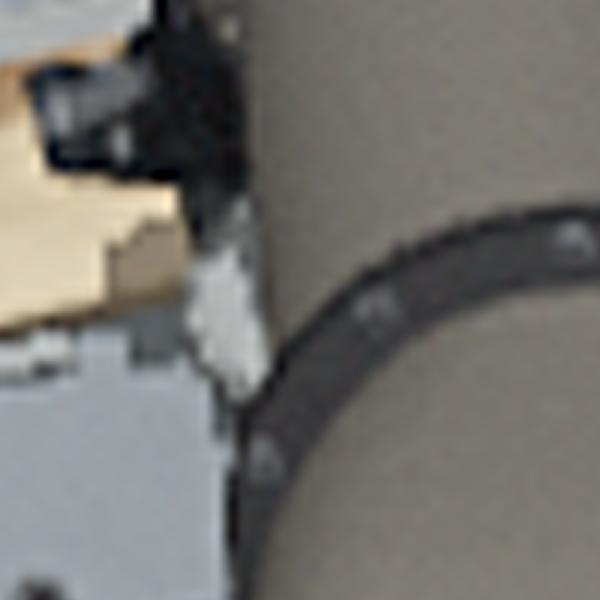

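Call:
carry_out(targets=[0,0,0.0072,-0.0018,0,0,0,0,0,0.013,-0.0018,0,0,0,0,0,0.0217,-0.0033,0,0,0,0,0,0.0294,-0.0078,0,0,0,0,0,0.0351,-0.0146,0,0,0,0,0,0.0381,-0.0229,0,0,0,0,0,0.0385,-0.0273,0,0,0,0,0,0.0385,-0.0375,0,0,0])

```text
clock: 6.92
tcp_pos: [0.5323, -0.0136, 0.067]
orientation: [-0.17, 1.564, 0.174]
contact_force: [2.0, 3.9, 0.5]
grip_width: 0.0
```

```bash
python3 - <<'E'
from h import *
if abs(J[0]-0.57079537)<1e-6: J[:2]=j2w([.0012,.0006,0])[:2]; np.save("jig.npy",J)
rel()
E
```

```text
t 6.92 rel nut [ 1.  40.2 67. ] Fj [2.8 3.4 0.5]
```

Call:
carry_out(targets=[0,-0.01,0.05,0,0,0,0,0,-0.03,0.1,0,0,0,0,0,-0.06,0.15,0,0,0,0,0,-0.06,0.2,0,0,0,0,0,-0.06,0.22,0,0,0,0])

```text
clock: 7.55
tcp_pos: [0.4834, 0.2039, 0.128]
orientation: [-0.172, 1.563, 0.177]
contact_force: [1.1, -1.0, 0.1]
grip_width: -0.0002
```

```bash
cat >> h.py <<'E'
def looknut(name,zt=.085):
    t=r.grab_frame("top"); s=r.grab_frame("side"); out=[]
    for n,a in (("top",t),("side",s)):
        u,v=proj(n,j2w([-.052,-.088,zt])); M=np.float32([[10,0,-10*u+200],[0,10,-10*v+250]])
        out.append(cv2.warpAffine(a,M,(400,500),flags=cv2.INTER_CUBIC))
    cv2.imwrite("pics/"+name,np.hstack(out))
    # rectified nut top: jig frame, 0.2 mm/px
    g=np.arange(-24,24.1,.5); best=[]
    gray=cv2.cvtColor(t,cv2.COLOR_BGR2GRAY).astype(np.float32)
    for a in range(0,360,5):
        P=[proj("top",j2w([-.052+q*np.cos(np.radians(a)),-.088+q*np.sin(np.radians(a)),zt])) for q in (.017,.019,.021)]
        m=np.float32(P).reshape(1,-1,2); best.append(cv2.remap(gray,m[...,0],m[...,1],cv2.INTER_LINEAR).min())
    best=np.array(best); print("hole angle jig deg / grey",[(int(i*5),int(best[i])) for i in np.argsort(best)[:6]])
E
python3 - <<'E'
from h import *
stat(); looknut("k1.png",.086)
import h
# reference angle from first picture
a=cv2.imread("pics/top0.png"); class q: pass
f=lambda p:((p[0]+.5)/6.6667-.5+290,(p[1]+.5)/6.6667-.5+190)
p=w2j(onz("top",f((584,230)),.082))-w2j(onz("top",f((597,268)),.088)); print("start hole",p*1e3,np.degrees(np.arctan2(p[1],p[0])))
E
```

```text
File "<stdin>", line 5
    a=cv2.imread("pics/top0.png"); class q: pass
                                   ^^^^^
SyntaxError: invalid syntax
```

```bash
python3 - <<'E'
from h import *
stat(); looknut("k1.png",.086)
f=lambda p:((p[0]+.5)/6.6667-.5+290,(p[1]+.5)/6.6667-.5+190)
p=w2j(onz("top",f((584,230)),.082))-w2j(onz("top",f((597,268)),.088)); print("start hole",p*1e3,np.degrees(np.arctan2(p[1],p[0])))
E
```

```text
t 7.55 tcp [0.4834 0.2039 0.128 ] F [ 1.1 -1.   0.1] w -0.0002
 jig [-51.9 175.1 128. ] Fj [ 0.9 -1.2  0.1]
 tool axes in world
 [[ 0.    -0.22   0.975]
 [ 0.004  0.975  0.22 ]
 [-1.     0.004  0.001]]
hole angle jig deg / grey [(175, 66), (180, 73), (170, 95), (185, 126), (165, 137), (335, 154)]
start hole [18.42826074  0.16211164 -6.        ] 0.5040124816519849
```

View pics/k1.png

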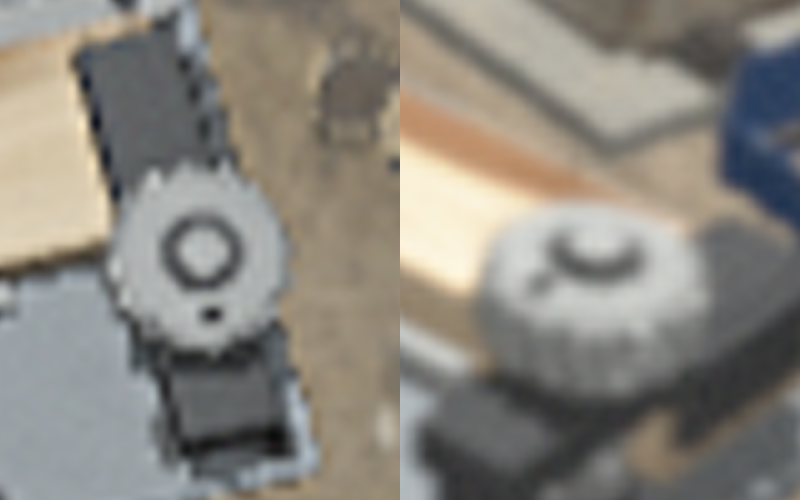

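The hole went from 0° to about 177° in the jig frame, so the turn is 0.5 or 1.5. I'll settle which by the rise of nut and strap in the side view.

```bash
cat >> h.py <<'E'
def rise(ref="pics/side0.png"):
    b=cv2.cvtColor(r.grab_frame("side"),cv2.COLOR_BGR2GRAY); a=cv2.cvtColor(cv2.imread(ref),cv2.COLOR_BGR2GRAY)
    for nm,P,w,h in (("toe",[.008,-.088,.05],14,10),("nut",[-.052,-.088,.0745],17,14),("plate",[-.06,.06,.012],16,10)):
        u,v=map(lambda x:int(round(x)),proj("side",j2w(P))); T=a[v-h:v+h,u-w:u+w]; S=b[v-h-8:v+h+8,u-w-8:u+w+8]
        f=4; m=cv2.matchTemplate(cv2.resize(S,None,fx=f,fy=f,interpolation=cv2.INTER_CUBIC),cv2.resize(T,None,fx=f,fy=f,interpolation=cv2.INTER_CUBIC),cv2.TM_CCOEFF_NORMED)
        _,mx,_,loc=cv2.minMaxLoc(m); e=proj("side",j2w(np.array(P)+[0,0,.003]))[1]-proj("side",j2w(P))[1]
        print(nm,"shift px",loc[0]/f-8,loc[1]/f-8,"score %.2f"%mx,"px per turn %.2f"%e)
E
python3 - <<'E'
from h import *
rise()
E
```

```text
toe shift px -0.25 -0.25 score 0.98 px per turn -1.03
nut shift px 0.0 -0.25 score 0.98 px per turn -1.07
plate shift px 8.0 4.5 score 0.52 px per turn -0.97
```

It rose only about 0.25 px against 1 px per turn, so it has turned half a turn and slipped a good deal. The arm is compliant at roughly 3 N/mm, so I'll press about 6 mm inside from here.

Call:
carry_out(targets=[0,0.02,-0.055,0.003,0,0,0,0,0.045,-0.11,0.006,0,0,0,0,0.062,-0.165,0.01,0,0,0,0,0.062,-0.21,0.01,0,0,0,0,0.062,-0.222,0.01,0,0,0,0,0.062,-0.23,0.01,0,0,0,0,0.062,-0.23,0.0,0,0,0,0,0.062,-0.23,-0.0103,0,0,0,0,0.062,-0.2316,-0.0183,0,0,0,0,0.062,-0.2362,-0.0251,0,0,0,0,0.062,-0.243,-0.0297,0,0,0,0,0.062,-0.251,-0.0313,0,0,0])

```text
clock: 9.2
tcp_pos: [0.5036, -0.0511, 0.0639]
orientation: [-0.169, 1.572, 0.175]
contact_force: [-5.9, 2.2, 1.4]
grip_width: -0.0001
```

```bash
python3 - <<'E'
from h import *
rel();rise()
E
```

```text
t 9.20 rel nut [-35.1   9.7  63.9] Fj [-5.3  3.4  1.4]
toe shift px 0.25 0.25 score 0.74 px per turn -1.03
nut shift px -8.0 3.0 score 0.17 px per turn -1.07
plate shift px 0.0 0.0 score 1.00 px per turn -0.97
```

Call:
carry_out(targets=[0,-0.002,-0.0077,0.0079,0,0,0,0,-0.002,-0.0157,0.0079,0,0,0,0,-0.002,-0.0217,0.0079,0,0,0,0,-0.002,-0.0282,0.0092,0,0,0,0,-0.002,-0.0337,0.0129,0,0,0,0,-0.002,-0.0374,0.0184,0,0,0,0,-0.002,-0.0387,0.0249,0,0,0,0,-0.002,-0.0387,0.0351,0,0,0])

```text
clock: 10.25
tcp_pos: [0.5436, -0.0908, 0.0653]
orientation: [-0.168, 1.576, 0.163]
contact_force: [-4.3, -17.1, 0.8]
grip_width: -0.0
```

```bash
python3 - <<'E'
from h import *
rel()
E
```

```text
t 10.25 rel nut [ -4.6 -37.7  65.3] Fj [ -7.9 -15.7   0.8]
```

Call:
carry_out(targets=[0,-0.001,0.0077,0.0086,0,0,0,0,-0.001,0.0077,0.0148,0,0,0,0,-0.001,0.0091,0.0217,0,0,0,0,-0.001,0.013,0.0275,0,0,0,0,-0.001,0.0188,0.0314,0,0,0,0,-0.001,0.0257,0.0328,0,0,0,0,-0.001,0.0337,0.0328,0,0,0,0,-0.001,0.0417,0.0328,0,0,0,0,-0.001,0.0497,0.0328,0,0,0,0,-0.001,0.0566,0.0314,0,0,0,0,-0.001,0.0624,0.0275,0,0,0,0,-0.001,0.0663,0.0217,0,0,0])

```text
clock: 11.75
tcp_pos: [0.5579, -0.0186, 0.0685]
orientation: [-0.167, 1.562, 0.165]
contact_force: [12.1, 11.4, 0.5]
grip_width: -0.0004
```

```bash
python3 - <<'E'
from h import *
rel()
E
```

```text
t 11.75 rel nut [24.9 29.7 68.5] Fj [14.3  8.5  0.5]
```

Call:
carry_out(targets=[0,-0.01,0.05,0,0,0,0,0,-0.03,0.1,0,0,0,0,0,-0.06,0.15,-0.01,0,0,0,0,-0.06,0.2,-0.02,0,0,0,0,-0.06,0.23,-0.025,0,0,0])

```text
clock: 12.38
tcp_pos: [0.4842, 0.2021, 0.1286]
orientation: [-0.167, 1.561, 0.166]
contact_force: [0.4, 0.2, 0.6]
grip_width: -0.0001
```

```bash
python3 - <<'E'
from h import *
rel();rise();looknut("k2.png",.087)
E
```

```text
t 12.38 rel nut [  0.4 261.2 128.6] Fj [0.5 0.1 0.6]
toe shift px -0.5 -0.75 score 0.93 px per turn -1.03
nut shift px -0.25 -1.0 score 0.94 px per turn -1.07
plate shift px 8.0 4.5 score 0.51 px per turn -0.97
hole angle jig deg / grey [(300, 62), (305, 65), (295, 115), (310, 126), (290, 148), (315, 157)]
```

The hole is now at about 302° and the rise is about 0.85 px, so the total is 0.84 turn. It's still slipping. I'll make slower, firmer strokes on the far side, where the side camera can watch the hole.

```bash
cat >> h.py <<'E'
def rows(pts):
    """targets rel. to nut centre (mm: x,y jig; z world) -> [tool x,y,z shift]"""
    o=r.get_obs(); M=R.from_rotvec(o["orientation"]); A=np.array([[0,0,1],[0,1,0],[-1,0,0.]]); G=R.from_euler("z",J[2])*R.from_matrix(A)
    print("turn",((M.inv()*G).as_rotvec()/np.radians(5)).round(2),"j7 %.2f"%o["joints"][6])
    for p in pts: print(M.inv().apply(j2w(np.array(p)/1e3+[-.052,-.088,0])-o["tcp_pos"]).round(4).tolist(),end=" ")
    print()
def hole(name,zt,rr=(.0175,.0185,.0195)):
    g=cv2.cvtColor(r.grab_frame(name),cv2.COLOR_BGR2GRAY).astype(np.float32); A=np.arange(0,360,4)
    P=np.float32([[proj(name,j2w([-.052+q*np.cos(np.radians(a)),-.088+q*np.sin(np.radians(a)),zt])) for q in rr] for a in A])
    v=cv2.remap(g,P[...,0],P[...,1],cv2.INTER_LINEAR).min(1); print(name,"hole",[(int(A[i]),int(v[i])) for i in np.argsort(v)[:7]])
E
python3 - <<'E'
from h import *
hole("side",.0845)
rows([(50,-14,128),(48,-14,68),(31,-14,68),(31,-9,68)])
E
```

```text
side hole [(324, 149), (320, 150), (328, 151), (316, 153), (56, 158), (52, 159), (48, 159)]
turn [-0.07  0.03  0.03] j7 1.35
[0.0008, -0.2724, 0.0507] [0.0608, -0.2722, 0.0486] [0.0608, -0.2723, 0.0316] [0.0608, -0.2673, 0.0315]
```

Call:
carry_out(targets=[0,0.0,-0.055,0.012,0,0,0,0,0.0,-0.11,0.03,0,0,0,0,0.0,-0.165,0.045,0,0,0,0,0.0,-0.22,0.0507,0,0,0,0,0.015,-0.2724,0.0507,0,0,0,0,0.05,-0.2722,0.0486,0,0,0,0,0.0608,-0.2722,0.04,0,0,0,0,0.0608,-0.2722,0.0296,0,0,0,0,0.0608,-0.2722,0.0276,0,0,0])

```text
clock: 13.7
tcp_pos: [0.5758, -0.0618, 0.0704]
orientation: [-0.17, 1.547, 0.161]
contact_force: [17.8, -2.5, -12.1]
grip_width: -0.0001
```

```bash
python3 - <<'E'
from h import *
rel();hole("side",.0845)
rows([(28,-8,68.5),(28,-3,68.5),(28,2,68.5),(28,7,68.5),(28,12,68.5)])
s=r.grab_frame("side");cv2.imwrite("pics/s5.png",s)
E
```

```text
t 13.70 rel nut [ 33.1 -16.3  70.4] Fj [ 16.9  -6.2 -12.1]
side hole [(320, 76), (316, 76), (324, 77), (328, 79), (312, 79), (20, 85), (308, 86)]
turn [-0.07  0.2   0.09] j7 1.93
[0.0019, 0.0083, -0.0053] [0.0018, 0.0133, -0.0053] [0.0018, 0.0183, -0.0053] [0.0017, 0.0233, -0.0054] [0.0017, 0.0283, -0.0054]
```

Call:
carry_out(targets=[0,0.002,0.006,-0.006,0,0,0,0,0.002,0.011,-0.006,0,0,0,0,0.002,0.016,-0.006,0,0,0,0,0.002,0.021,-0.006,0,0,0,0,0.002,0.026,-0.006,0,0,0,0,0.002,0.031,-0.006,0,0,0])

```text
clock: 14.55
tcp_pos: [0.5702, -0.0304, 0.0717]
orientation: [-0.172, 1.533, 0.163]
contact_force: [9.4, 3.4, 0.5]
grip_width: -0.0002
```

```bash
python3 - <<'E'
from h import *
rel();hole("side",.0845)
rows([(25,18,69),(22,23,69),(17,27,69),(10,29,69)])
s=r.grab_frame("side");cv2.imwrite("pics/s6.png",s)
a=cv2.imread("pics/s5.png")
u,v=proj("side",j2w([-.052,-.088,.084]));M=np.float32([[10,0,-10*u+200],[0,10,-10*v+200]])
cv2.imwrite("pics/c56.png",np.hstack([cv2.warpAffine(x,M,(400,400),flags=cv2.INTER_CUBIC) for x in (a,s)]))
E
```

```text
t 14.55 rel nut [34.4 15.6 71.7] Fj [9.9 1.3 0.5]
side hole [(24, 68), (20, 69), (28, 70), (16, 71), (52, 72), (48, 73), (56, 73)]
turn [-0.03  0.34  0.09] j7 1.87
[0.0023, 0.0015, -0.0091] [0.0022, 0.0065, -0.0121] [0.002, 0.0105, -0.0171] [0.0018, 0.0124, -0.0241]
```

View pics/c56.png

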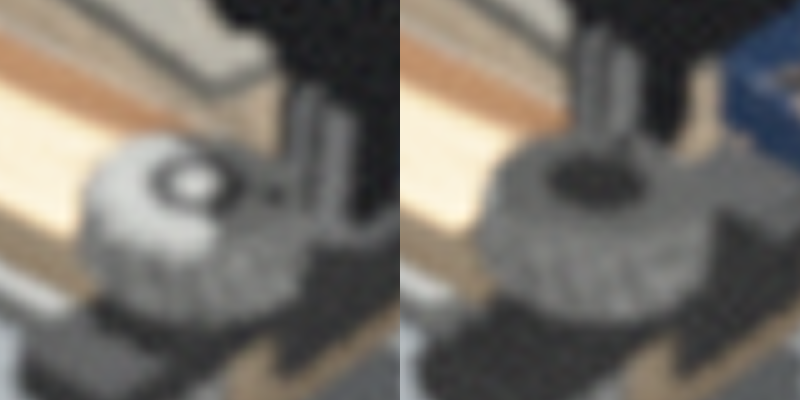

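The hole moved about 64° over a 32 mm stroke, so a slow firm stroke doesn't slip. I'll carry on round the corner the same way.

Call:
carry_out(targets=[0,0.003,0.0013,-0.007,0,0,0,0,0.003,0.005,-0.0085,0,0,0,0,0.003,0.0084,-0.0106,0,0,0,0,0.003,0.0112,-0.0134,0,0,0,0,0.003,0.0133,-0.0168,0,0,0,0,0.003,0.0148,-0.0205,0,0,0,0,0.003,0.0154,-0.0244,0,0,0,0,0.003,0.0154,-0.0294,0,0,0,0,0.003,0.0154,-0.0344,0,0,0,0,0.003,0.0154,-0.0389,0,0,0,0,0.003,0.0154,-0.0434,0,0,0])

```text
clock: 16.02
tcp_pos: [0.5249, -0.017, 0.0696]
orientation: [-0.172, 1.53, 0.175]
contact_force: [-4.3, 15.9, 11.1]
grip_width: 0.0003
```

```bash
python3 - <<'E'
from h import *
rel();hole("side",.0855);hole("top",.0855)
rows([(-9,30,69)])
E
```

```text
t 16.02 rel nut [-7.  38.4 69.6] Fj [-0.7 16.4 11.1]
side hole [(116, 73), (112, 74), (108, 75), (120, 77), (104, 78), (68, 80), (72, 81)]
top hole [(96, 106), (72, 106), (100, 106), (92, 106), (76, 106), (68, 107), (104, 107)]
turn [0.04 0.36 0.02] j7 1.86
[0.0002, -0.008, -0.0005]
```

Call:
carry_out(targets=[0,0.0005,-0.0078,-0.006,0,0,0,0,0.0005,-0.009,-0.0097,0,0,0,0,0.0005,-0.011,-0.0132,0,0,0,0,0.0005,-0.0137,-0.0161,0,0,0,0,0.0005,-0.0169,-0.0185,0,0,0,0,0.0005,-0.0205,-0.0201,0,0,0,0,0.0005,-0.0244,-0.0209,0,0,0,0,0.0005,-0.0294,-0.021,0,0,0,0,0.0005,-0.0344,-0.021,0,0,0,0,0.0005,-0.0394,-0.021,0,0,0,0,0.0005,-0.0444,-0.021,0,0,0,0,0.0005,-0.0494,-0.021,0,0,0])

```text
clock: 17.62
tcp_pos: [0.5082, -0.0714, 0.0679]
orientation: [-0.17, 1.542, 0.174]
contact_force: [-8.0, -1.9, 2.8]
grip_width: -0.0
```

```bash
python3 - <<'E'
from h import *
rel()
rows([(-28,-12,69)])
E
```

```text
t 17.62 rel nut [-35.  -11.1  67.9] Fj [-8.2 -0.1  2.8]
turn [ 0.04  0.26 -0.  ] j7 1.97
[-0.001, -0.0009, 0.007]
```

Call:
carry_out(targets=[0,-0.001,-0.0049,0.0074,0,0,0,0,-0.001,-0.0086,0.0086,0,0,0,0,-0.001,-0.0121,0.0106,0,0,0,0,-0.001,-0.015,0.0133,0,0,0,0,-0.001,-0.0174,0.0165,0,0,0,0,-0.001,-0.019,0.0201,0,0,0,0,-0.001,-0.0198,0.024,0,0,0,0,-0.001,-0.0199,0.029,0,0,0,0,-0.001,-0.0199,0.034,0,0,0,0,-0.001,-0.0199,0.039,0,0,0,0,-0.001,-0.0199,0.044,0,0,0])

```text
clock: 19.0
tcp_pos: [0.5547, -0.0889, 0.0706]
orientation: [-0.172, 1.541, 0.164]
contact_force: [3.4, -16.9, -7.4]
grip_width: 0.0001
```

```bash
python3 - <<'E'
from h import *
rel();hole("side",.0865)
rows([(40,-55,69),(50,-14,69),(30,-14,69)])
E
```

```text
t 19.00 rel nut [  6.6 -38.2  70.6] Fj [ -0.3 -17.2  -7.4]
side hole [(308, 75), (304, 75), (312, 76), (300, 76), (316, 76), (296, 77), (320, 80)]
turn [-0.02  0.28  0.09] j7 1.98
[0.0027, -0.0171, 0.0319] [0.0026, 0.0239, 0.0418] [0.0021, 0.0239, 0.0218]
```

Call:
carry_out(targets=[0,0.002,0.0072,0.0024,0,0,0,0,0.002,0.0076,0.0064,0,0,0,0,0.002,0.0088,0.0101,0,0,0,0,0.002,0.0108,0.0136,0,0,0,0,0.002,0.0135,0.0165,0,0,0,0,0.002,0.0167,0.0189,0,0,0,0,0.002,0.0203,0.0205,0,0,0,0,0.0,0.01,0.05,0,0,0,0,-0.05,0.02,0.05,0,0,0,0,-0.07,0.07,0.04,0,0,0,0,-0.07,0.13,0.01,0,0,0,0,-0.07,0.19,0.0,0,0,0])

```text
clock: 20.55
tcp_pos: [0.5129, 0.0955, 0.1406]
orientation: [-0.171, 1.538, 0.164]
contact_force: [1.0, 0.9, -1.0]
grip_width: 0.0001
```

Call:
carry_out(targets=[0,0,0.05,0,0,0,0,0,0,0.09,0,0,0,0])

```text
clock: 20.8
tcp_pos: [0.4925, 0.1856, 0.1412]
orientation: [-0.172, 1.537, 0.166]
contact_force: [0.2, -0.6, 0.5]
grip_width: -0.0001
```

```bash
python3 - <<'E'
from h import *
rel();rise();hole("side",.0875);looknut("k3.png",.0878)
E
```

```text
t 20.80 rel nut [  5.  243.3 141.2] Fj [ 0.  -0.7  0.5]
toe shift px -0.75 -1.75 score 0.82 px per turn -1.03
nut shift px 0.0 -2.75 score 0.85 px per turn -1.07
plate shift px 0.25 0.0 score 0.29 px per turn -0.97
side hole [(36, 138), (32, 139), (48, 140), (44, 140), (52, 140), (40, 140), (56, 142)]
hole angle jig deg / grey [(105, 109), (110, 113), (100, 121), (115, 122), (120, 150), (95, 152)]
```

View pics/k3.png

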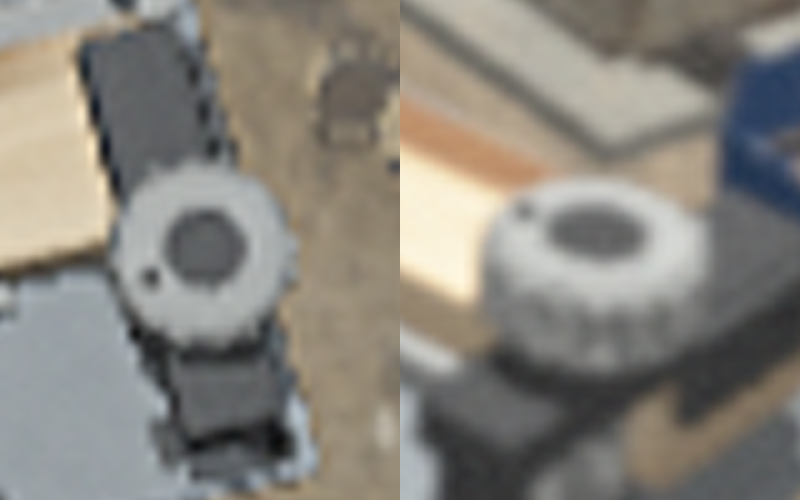

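Top view: the hole is at (150,277), jig angle about 106°. The stud is now recessed and the rise is about 2.2 px, so the total is about 2.29 turns, a little over. I'll roll back about 100°.

```bash
python3 - <<'E'
from h import *
rows([(-12,110,120),(-12,50,72),(-12,31,72),(9,31,72)])
E
```

```text
turn [-0.01  0.3   0.09] j7 1.38
[0.0212, -0.1312, -0.0179] [0.0696, -0.1908, -0.0191] [0.0697, -0.2098, -0.0191] [0.0703, -0.2098, 0.0019]
```

Call:
carry_out(targets=[0,0.005,-0.06,-0.01,0,0.3,0.09,0,0.021,-0.12,-0.018,0,0.3,0.09,0,0.05,-0.16,-0.019,0,0.3,0.09,0,0.0696,-0.19,-0.019,0,0.3,0.09,0,0.07,-0.2,-0.019,0,0.3,0.09,0,0.07,-0.21,-0.019,0,0.3,0.09,0,0.07,-0.21,-0.014,0,0.3,0.09,0,0.07,-0.21,-0.009,0,0.3,0.09,0,0.07,-0.21,-0.004,0,0.3,0.09,0,0.07,-0.21,0.001,0,0.3,0.09,0,0.07,-0.21,0.006,0,0.3,0.09])

```text
clock: 22.38
tcp_pos: [0.5439, -0.0133, 0.0719]
orientation: [-0.169, 1.568, 0.18]
contact_force: [-1.2, 12.1, -7.1]
grip_width: 0.0
```

```bash
python3 - <<'E'
from h import *
rel();hole("side",.088)
rows([(13,31,72),(17,29.5,72),(20,27.5,72),(23,24.5,72),(25.5,21.5,72),(27,18,72)])
E
```

```text
t 22.38 rel nut [12.4 37.9 71.9] Fj [ 1.5 12.1 -7.1]
side hole [(48, 64), (44, 65), (52, 66), (40, 69), (56, 71), (36, 75), (60, 75)]
turn [ 0.06 -0.02 -0.07] j7 1.85
[0.0002, -0.0063, -0.0007] [0.0002, -0.0078, 0.0033] [0.0002, -0.0098, 0.0063] [0.0002, -0.0128, 0.0093] [0.0001, -0.0158, 0.0118] [0.0001, -0.0193, 0.0133]
```

Call:
carry_out(targets=[0,0.0,-0.0063,0.0,0,0,0,0,0.0,-0.0078,0.0033,0,0,0,0,0.0,-0.0098,0.0063,0,0,0,0,0.0,-0.0128,0.0093,0,0,0,0,0.0,-0.0158,0.0118,0,0,0,0,0.0,0.02,0.04,0,0,0,0,-0.03,0.07,0.03,0,0,0,0,-0.06,0.12,0.02,0,0,0,0,-0.06,0.17,0.0,0,0,0,0,-0.06,0.2,0.0,0,0,0])

```text
clock: 23.68
tcp_pos: [0.4996, 0.1841, 0.1353]
orientation: [-0.171, 1.564, 0.184]
contact_force: [1.0, -0.5, -0.4]
grip_width: 0.0
```

```bash
python3 - <<'E'
from h import *
rel();rise();looknut("k4.png",.088)
rows([(64,60,75),(62,38,48),(62,32,48),(62,10,48)])
E
```

```text
t 23.68 rel nut [ 11.6 240.3 135.3] Fj [ 0.9 -0.7 -0.4]
toe shift px -0.5 -1.25 score 0.84 px per turn -1.03
nut shift px 0.0 -2.5 score 0.87 px per turn -1.07
plate shift px 8.0 4.25 score 0.21 px per turn -0.97
hole angle jig deg / grey [(350, 79), (355, 88), (0, 118), (345, 125), (5, 153), (340, 159)]
turn [ 0.11  0.   -0.08] j7 1.44
[0.0585, -0.1802, 0.0493] [0.0854, -0.2024, 0.0471] [0.0853, -0.2084, 0.0471] [0.0851, -0.2304, 0.0468]
```

View pics/k4.png

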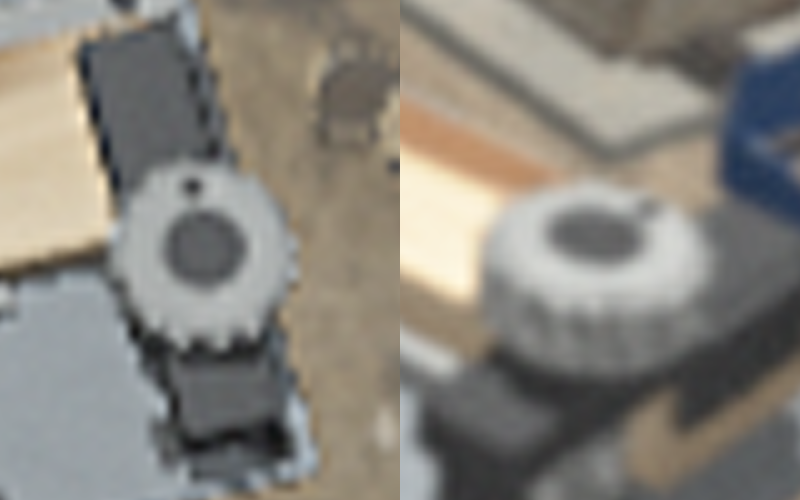

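The hole is at about 352°, so the total is about 1.98 turns. I'll check the whole-turn count by triangulating the hole's height against the 0.5-turn picture.

```bash
python3 - <<'E'
from h import *
def tri(t,s,zt):
    P=[]
    for n,p in (("top",t),("side",s)):
        u,v=proj(n,j2w([-.052,-.088,zt])); x0=200 if n=="top" else 600
        P.append(ray(n,((p[0]-x0)/10+u,(p[1]-250)/10+v)))
    (a,d),(b,e)=P; k=np.linalg.lstsq(np.c_[d,-e],b-a,rcond=None)[0]
    m=(a+d*k[0]+b+e*k[1])/2; print((w2j(m)*1e3).round(1),"gap mm",np.linalg.norm(a+d*k[0]-b-e*k[1])*1e3)
tri((211,313),(540,282),.086); tri((151,277),(525,209),.0878); tri((191,187),(645,208),.088)
E
```

```text
[-70.5 -86.1  85.3] gap mm 1.230559548403561
[-58.2 -71.3  94.1] gap mm 1.312482743274012
[-35.5 -88.8  92.4] gap mm 1.6561232334431604
```

```bash
python3 - <<'E'
from h import *
def find(name,img,ang,z,rr=.0185):
    # local darkest (after blur contrast) near predicted hole position
    u,v=proj(name,j2w([-.052+rr*np.cos(ang),-.088+rr*np.sin(ang),z])); f=10
    M=np.float32([[f,0,-f*u+60],[0,f,-f*v+60]]); g=cv2.warpAffine(cv2.cvtColor(img,cv2.COLOR_BGR2GRAY),M,(121,121),flags=cv2.INTER_CUBIC).astype(np.float32)
    bh=cv2.morphologyEx(g,cv2.MORPH_BLACKHAT,cv2.getStructuringElement(cv2.MORPH_ELLIPSE,(41,41)))
    bh[:12]=0;bh[-12:]=0;bh[:,:12]=0;bh[:,-12:]=0
    _,m,_,l=cv2.minMaxLoc(bh); 
    w=bh*(bh>.6*m); Y,X=np.mgrid[:121,:121]; k=(abs(X-l[0])<15)&(abs(Y-l[1])<15); w=w*k
    cx,cy=(w*X).sum()/w.sum(),(w*Y).sum()/w.sum(); return ((cx-60)/f+u,(cy-60)/f+v),m
def tri(T,S):
    (a,d),(b,e)=ray("top",T),ray("side",S); k=np.linalg.lstsq(np.c_[d,-e],b-a,rcond=None)[0]
    return (w2j((a+d*k[0]+b+e*k[1])/2)*1e3).round(1)
t0,s0=cv2.imread("pics/top0.png"),cv2.imread("pics/side0.png"); t4,s4=r.grab_frame("top"),r.grab_frame("side")
cv2.imwrite("pics/top4.png",t4);cv2.imwrite("pics/side4.png",s4)
for (t,s,a,zs) in ((t0,s0,0,(.082,)),(t4,s4,np.radians(352),(.088,.091))):
    for z in zs:
        T,m1=find("top",t,a,z);S,m2=find("side",s,a,z);print(z,np.round(T,2),m1,np.round(S,2),m2,tri(T,S))
# k2 crops
k=cv2.imread("pics/k2.png"); cv2.imwrite("pics/k2s.png",np.hstack([cv2.warpAffine(s0,np.float32([[10,0,-10*proj("side",j2w([-.052,-.088,.087]))[0]+200],[0,10,-10*proj("side",j2w([-.052,-.088,.087]))[1]+250]]),(400,500),flags=cv2.INTER_CUBIC),k[:,400:]]))
E
```

```text
0.082 [377.06 224.09] 155.0 [385.23 266.6 ] 83.0 [-36.7 -86.2  72.8]
0.088 [377.9  223.15] 126.0 [389.28 259.54] 49.0 [-35.4 -89.2  92.2]
0.091 [377.9  223.16] 126.0 [389.29 259.54] 49.0 [-35.4 -89.2  92.2]
```

View pics/k2s.png

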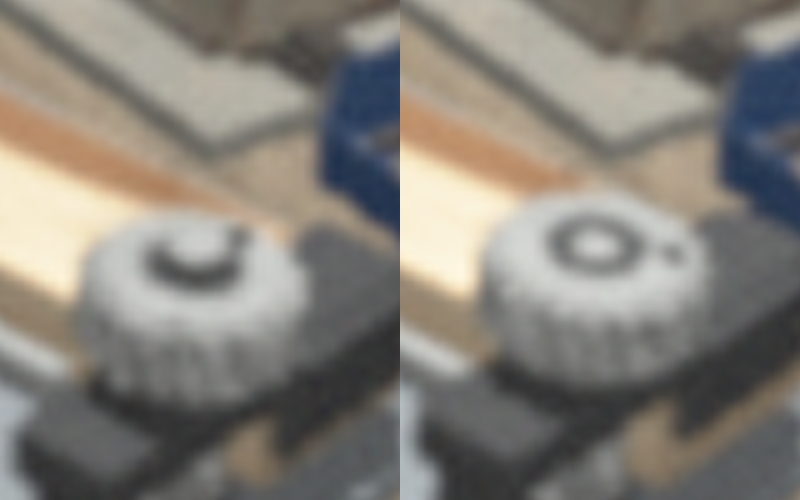

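The two views, left start and right 0.84 fraction, show the stud proud at start and flush in the second. The second was therefore at 1.84 turns. The hole has now risen 3 px, so the nut stands at about 2.98 and must go back about one turn. I'll confirm that by numbers and plan the clockwise roll.

```bash
cat >> h.py <<'E'
def tri(T,S):
    (a,d),(b,e)=ray("top",T),ray("side",S); k=np.linalg.lstsq(np.c_[d,-e],b-a,rcond=None)[0]
    return (w2j((a+d*k[0]+b+e*k[1])/2)*1e3).round(1)
def crop2px(p,zt): u,v=proj("side",j2w([-.052,-.088,zt])); return ((p[0]-200)/10+u,(p[1]-250)/10+v)
def darkspot(name,img,uv,w=25):
    f=10;M=np.float32([[f,0,-f*uv[0]+60],[0,f,-f*uv[1]+60]]); g=255-cv2.warpAffine(cv2.cvtColor(img,cv2.COLOR_BGR2GRAY),M,(121,121),flags=cv2.INTER_CUBIC).astype(np.float32)
    q=g[60-w:61+w,60-w:61+w]; _,m,_,l=cv2.minMaxLoc(q); return ((l[0]-w)/f+uv[0],(l[1]-w)/f+uv[1])
E
python3 - <<'E'
from h import *
print("start",tri((377.06,224.09),crop2px((238,238),.087)))
print("k2",tri((lambda T:T)(proj("top",j2w([-.052+.0185*np.cos(np.radians(302)),-.088+.0185*np.sin(np.radians(302)),.0875]))),crop2px((272,253),.087)))
print("now",tri((377.9,223.15),(389.28,259.54)))
rows([(-46,110,120),(-48,40,76),(-48,-14,74),(-28,-14,74)])
E
```

```text
start [-35.5 -87.8  82.6]
k2 [ -43.3 -102.7   89.4]
now [-35.4 -89.2  92.2]
turn [ 0.06 -0.   -0.07] j7 1.44
[0.0136, -0.126, -0.0596] [0.0572, -0.1962, -0.0619] [0.0588, -0.2503, -0.0622] [0.0588, -0.2504, -0.0422]
```

Call:
carry_out(targets=[0,0.0,-0.05,-0.02,0,0,0,0,0.0136,-0.105,-0.045,0,0,0,0,0.04,-0.16,-0.0605,0,0,0,0,0.0588,-0.205,-0.062,0,0,0,0,0.0588,-0.25,-0.0622,0,0,0,0,0.0588,-0.25,-0.05,0,0,0,0,0.0588,-0.2504,-0.042,0,0,0,0,0.0588,-0.2454,-0.042,0,0,0,0,0.0588,-0.2404,-0.042,0,0,0,0,0.0588,-0.2354,-0.042,0,0,0,0,0.0588,-0.2304,-0.042,0,0,0,0,0.0588,-0.2254,-0.042,0,0,0])

```text
clock: 25.42
tcp_pos: [0.5035, -0.0485, 0.0729]
orientation: [-0.168, 1.578, 0.18]
contact_force: [-12.5, -1.3, 4.4]
grip_width: -0.0002
```

```bash
python3 - <<'E'
from h import *
rel()
c=lambda a:(-9-19*np.cos(np.radians(a)),12+19*np.sin(np.radians(a)),74)
rows([c(a) for a in (14,26,38,50,62,74,86)]+[(-5,31,74),(0,31,74),(5,31,74),(9,31,74)])
E
```

```text
t 25.43 rel nut [-34.7  12.3  72.9] Fj [-12.5   1.4   4.4]
turn [ 0.05 -0.15 -0.1 ] j7 1.93
[-0.0012, 0.0043, 0.0072] [-0.0012, 0.008, 0.0086] [-0.0012, 0.0114, 0.0107] [-0.0012, 0.0142, 0.0135] [-0.0012, 0.0164, 0.0168] [-0.0012, 0.0179, 0.0205] [-0.0013, 0.0186, 0.0244] [-0.0013, 0.0186, 0.0297] [-0.0014, 0.0186, 0.0347] [-0.0015, 0.0186, 0.0397] [-0.0015, 0.0185, 0.0437]
```

Call:
carry_out(targets=[0,-0.001,0.0043,0.0072,0,0,0,0,-0.001,0.008,0.0086,0,0,0,0,-0.001,0.0114,0.0107,0,0,0,0,-0.001,0.0142,0.0135,0,0,0,0,-0.001,0.0164,0.0168,0,0,0,0,-0.001,0.0179,0.0205,0,0,0,0,-0.001,0.0186,0.0244,0,0,0,0,-0.001,0.0186,0.0297,0,0,0,0,-0.001,0.0186,0.0347,0,0,0,0,-0.001,0.0186,0.0397,0,0,0,0,-0.001,0.0186,0.0437,0,0,0])

```text
clock: 26.8
tcp_pos: [0.5397, -0.0135, 0.0723]
orientation: [-0.168, 1.582, 0.19]
contact_force: [-2.3, 12.2, -5.6]
grip_width: -0.0001
```

```bash
python3 - <<'E'
from h import *
rel();hole("side",.089)
c=lambda a:(9+19*np.sin(np.radians(a)),12+19*np.cos(np.radians(a)),73)
rows([c(a) for a in (4,14,26,38,50,62,74,86)]+[(28,7,73),(28,2,73),(28,-3,73),(28,-8,73)])
E
```

```text
t 26.80 rel nut [ 8.2 38.6 72.3] Fj [ 0.3 12.4 -5.6]
side hole [(160, 69), (156, 73), (164, 77), (152, 78), (148, 83), (168, 86), (144, 88)]
turn [ 0.12 -0.18 -0.18] j7 1.88
[-0.0007, -0.0074, 0.0011] [-0.0007, -0.008, 0.0044] [-0.0008, -0.0094, 0.0081] [-0.0009, -0.0115, 0.0115] [-0.001, -0.0143, 0.0143] [-0.0011, -0.0176, 0.0165] [-0.0012, -0.0213, 0.0179] [-0.0012, -0.0252, 0.0186] [-0.0013, -0.0315, 0.0185] [-0.0014, -0.0365, 0.0185] [-0.0015, -0.0415, 0.0184] [-0.0016, -0.0465, 0.0184]
```

Call:
carry_out(targets=[0,-0.001,-0.0074,0.0011,0,0,0,0,-0.001,-0.008,0.0044,0,0,0,0,-0.001,-0.0094,0.0081,0,0,0,0,-0.001,-0.0115,0.0115,0,0,0,0,-0.001,-0.0143,0.0143,0,0,0,0,-0.001,-0.0176,0.0165,0,0,0,0,-0.001,-0.0213,0.0179,0,0,0,0,-0.001,-0.0252,0.0186,0,0,0,0,-0.001,-0.0315,0.0185,0,0,0,0,-0.001,-0.0365,0.0185,0,0,0])

```text
clock: 28.1
tcp_pos: [0.5736, -0.0382, 0.0741]
orientation: [-0.169, 1.568, 0.197]
contact_force: [14.2, 11.3, -8.1]
grip_width: 0.0001
```

```bash
python3 - <<'E'
from h import *
rel();hole("side",.088)
rows([(28,-3,73),(28,-8,73),(28,-13,73)])
E
```

```text
t 28.10 rel nut [36.   7.2 74.1] Fj [16.3  8.  -8.1]
side hole [(56, 82), (60, 82), (52, 90), (64, 91), (24, 97), (48, 97), (28, 97)]
turn [ 0.18 -0.02 -0.2 ] j7 1.94
[0.0011, -0.0091, -0.0084] [0.001, -0.0141, -0.0085] [0.0009, -0.0191, -0.0086]
```

Call:
carry_out(targets=[0,0.001,-0.005,-0.0084,0,0,0,0,0.001,-0.01,-0.0085,0,0,0,0,0.001,-0.015,-0.0086,0,0,0,0,0.001,-0.02,-0.0086,0,0,0,0,0.001,-0.024,-0.0086,0,0,0,0,0.0,-0.02,0.03,0,0,0,0,-0.03,0.02,0.03,0,0,0,0,-0.05,0.08,0.02,0,0,0,0,-0.05,0.14,0.01,0,0,0,0,-0.05,0.2,0.0,0,0,0,0,-0.05,0.23,0.0,0,0,0])

```text
clock: 29.52
tcp_pos: [0.519, 0.1889, 0.1286]
orientation: [-0.173, 1.567, 0.203]
contact_force: [0.1, 0.3, -0.0]
grip_width: 0.0
```

```bash
python3 - <<'E'
from h import *
rel();rise();looknut("k5.png",.088);hole("side",.088)
rows([(64,60,80),(62,40,48),(62,30,48),(62,10,48)])
E
```

```text
t 29.52 rel nut [ 31.5 240.8 128.6] Fj [ 0.2  0.3 -0. ]
toe shift px -0.5 -1.0 score 0.90 px per turn -1.03
nut shift px -0.25 -1.5 score 0.92 px per turn -1.07
plate shift px 8.0 4.75 score 0.12 px per turn -0.97
hole angle jig deg / grey [(10, 69), (5, 70), (0, 83), (15, 119), (355, 127), (350, 159)]
side hole [(12, 140), (16, 147), (8, 151), (20, 162), (4, 166), (24, 178), (0, 181)]
turn [ 0.21 -0.02 -0.2 ] j7 1.49
[0.0453, -0.1776, 0.0282] [0.0769, -0.1981, 0.0259] [0.0768, -0.2081, 0.0257] [0.0764, -0.2281, 0.0253]
```

```bash
python3 - <<'E'
from h import *
t=r.grab_frame("top");s=r.grab_frame("side")
a=np.radians(6)
P=[-.052+.0175*np.cos(a),-.088+.0175*np.sin(a),.088]
T=darkspot("top",t,proj("top",j2w(P)),12)
for z in (.085,.088,.091):
    P[2]=z; u=proj("side",j2w(P)); S=darkspot("side",s,u,12); print(z,np.round(u,2),np.round(S,2),tri(T,S))
E
```

```text
0.085 [388.51 261.37] [387.31 262.57] [-35.4 -85.9  82.4]
0.088 [388.62 260.29] [388.02 259.89] [-35.9 -85.7  89.6]
0.091 [388.73 259.21] [388.03 259.91] [-35.8 -85.8  89.5]
```

The hole is at about 6° and height 88.9 mm after bias, so 2.02 turns. Now the strap.

```bash
python3 - <<'E'
from h import *
rows([(45,180,128),(55,125,120),(62,75,95),(62,45,60),(62,36,50),(62,26,50),(61.1,11.5,50),(62.3,-6.3,50),(57.3,-24.8,50),(45.7,-41.3,50),(31.8,-51.6,50),(22.8,-55.7,50)])
E
```

```text
turn [ 0.16 -0.02 -0.19] j7 1.49
[-0.0006, -0.0543, 0.0114] [0.0064, -0.1096, 0.0206] [0.0306, -0.1601, 0.0269] [0.0651, -0.1906, 0.0266] [0.0749, -0.1998, 0.0264] [0.0748, -0.2098, 0.0263] [0.0745, -0.2243, 0.0252] [0.0742, -0.2421, 0.0261] [0.0739, -0.2605, 0.0209] [0.0737, -0.2768, 0.009] [0.0735, -0.2869, -0.005] [0.0735, -0.2909, -0.0141]
```

Call:
carry_out(targets=[0,0.0,-0.0543,0.0114,0.16,0,-0.19,0,0.0064,-0.1096,0.0206,0.16,0,-0.19,0,0.0306,-0.1601,0.0269,0.16,0,-0.19,0,0.0651,-0.1906,0.0266,0.16,0,-0.19,0,0.0749,-0.1998,0.0264,0.16,0,-0.19,0,0.0749,-0.2098,0.0263,0.16,0,-0.19,0,0.0747,-0.218,0.0257,0.16,0,-0.19,0,0.0745,-0.2243,0.0252,0.16,0,-0.19,0,0.0745,-0.233,0.0256,0.16,0,-0.19,0,0.0743,-0.2421,0.0261,0.16,0,-0.19])

```text
clock: 31.08
tcp_pos: [0.6023, -0.0459, 0.0503]
orientation: [-0.171, 1.566, 0.171]
contact_force: [-0.1, 1.0, 0.2]
grip_width: -0.0
```

```bash
python3 - <<'E'
from h import *
rel()
rows([(61,-15,50),(57.3,-24.8,50),(52,-34,50),(45.7,-41.3,50),(39,-47,50),(31.8,-51.6,50),(27,-54,50),(22.8,-55.7,50)])
E
```

```text
t 31.07 rel nut [62.4 -6.5 50.3] Fj [0.1 1.  0.2]
turn [ 0.01 -0.02 -0.  ] j7 1.93
[0.0003, -0.0085, -0.0014] [0.0003, -0.0183, -0.0051] [0.0003, -0.0275, -0.0104] [0.0003, -0.0348, -0.0167] [0.0003, -0.0405, -0.0234] [0.0003, -0.0451, -0.0306] [0.0003, -0.0475, -0.0354] [0.0003, -0.0492, -0.0396]
```

Force is about 1 N, so the strap is swinging freely. I'll complete the swing, then back off in +x and up.

Call:
carry_out(targets=[0,0,-0.0085,-0.0014,0,0,0,0,0,-0.0183,-0.0051,0,0,0,0,0,-0.0275,-0.0104,0,0,0,0,0,-0.0348,-0.0167,0,0,0,0,0,-0.0405,-0.0234,0,0,0,0,0,-0.0451,-0.0306,0,0,0,0,0,-0.0475,-0.0354,0,0,0,0,0,-0.0492,-0.0396,0,0,0,0,0,-0.0492,-0.0396,0,0,0,0,-0.01,-0.0492,-0.01,0,0,0,0,-0.07,-0.03,0.005,0,0,0,0,-0.08,0.02,0.005,0,0,0])

```text
clock: 32.58
tcp_pos: [0.6067, -0.0274, 0.134]
orientation: [-0.169, 1.559, 0.166]
contact_force: [-0.2, 1.0, -0.1]
grip_width: -0.0001
```

```bash
python3 - <<'E'
from h import *
rel()
# +y end of block at jig y=+100 -> rel y 188 ; push with tip at jig x 0 -> rel x 52
rows([(55,60,131),(55,120,131),(54,180,125),(53,225,100),(52,225,45),(52,225,27),(52,205,26)])
E
```

```text
t 32.58 rel nut [ 70.7  10.7 134. ] Fj [-0.   1.  -0.1]
turn [-0.04  0.06  0.04] j7 1.86
[0.0027, 0.0493, -0.0159] [0.0025, 0.1093, -0.0161] [0.0084, 0.1693, -0.0173] [0.0332, 0.2144, -0.0186] [0.0882, 0.2145, -0.0199] [0.1062, 0.2146, -0.02] [0.1073, 0.1946, -0.0199]
```

Call:
carry_out(targets=[0,0.0027,0.0493,-0.0159,0,0,0,0,0.0025,0.1093,-0.0161,0,0,0,0,0.0084,0.1693,-0.0173,0,0,0,0,0.0332,0.2144,-0.0186,0,0,0,0,0.0882,0.2145,-0.0199,0,0,0,0,0.108,0.2146,-0.02,0,0,0,0,0.108,0.205,-0.02,0,0,0,0,0.108,0.1946,-0.02,0,0,0])

```text
clock: 33.58
tcp_pos: [0.5476, 0.1574, 0.0262]
orientation: [-0.169, 1.557, 0.165]
contact_force: [-0.0, -1.0, -0.2]
grip_width: -0.0001
```

```bash
python3 - <<'E'
from h import *
rel()
t=r.grab_frame("top");cv2.imwrite("pics/top5.png",t); s=r.grab_frame("side");cv2.imwrite("pics/side5.png",s)
# strap check: brightness of top at points on strap at swing 0 and 1.57
g=cv2.cvtColor(t,cv2.COLOR_BGR2GRAY)
for nm,n,im in (("top","top",g),):
  for ph in (0,1.2,1.3,1.4,1.5,1.57,1.65,1.75):
    v=[]
    for q in (.045,.06,.07):
        u=proj(n,j2w([-.052+q*np.cos(ph),-.088-q*np.sin(ph),.060])); v.append(int(im[int(round(u[1])),int(round(u[0]))]))
    print(ph,v)
rows([(52,185,26),(52,160,26),(52,140,26),(52,132,26)])
E
```

```text
t 33.58 rel nut [ 52.7 203.9  26.2] Fj [-0.2 -1.  -0.2]
0 [166, 169, 153]
1.2 [134, 117, 149]
1.3 [134, 128, 150]
1.4 [97, 109, 145]
1.5 [97, 95, 90]
1.57 [99, 99, 97]
1.65 [98, 98, 97]
1.75 [97, 99, 100]
turn [-0.08  0.09  0.04] j7 1.54
[0.0007, -0.0175, -0.0008] [0.0008, -0.0425, -0.0007] [0.0009, -0.0625, -0.0005] [0.0009, -0.0705, -0.0005]
```

```bash
python3 - <<'E'
from h import *
g=cv2.cvtColor(cv2.imread("pics/top5.png"),cv2.COLOR_BGR2GRAY).astype(np.float32)
for q in (.05,.06,.07):
    # across direction x at y=-88-q
    X=np.arange(-92,-10,4)/1e3
    P=np.float32([[proj("top",j2w([x,-.088-q,.060])) for x in X]]); v=cv2.remap(g,P[...,0],P[...,1],cv2.INTER_LINEAR)[0]
    print(q,[(int(x*1e3),int(a)) for x,a in zip(X,v)])
E
```

```text
0.05 [(-92, 118), (-88, 128), (-84, 129), (-80, 59), (-76, 87), (-72, 81), (-68, 93), (-64, 98), (-60, 96), (-56, 98), (-52, 96), (-48, 94), (-44, 114), (-40, 136), (-36, 133), (-32, 126), (-28, 116), (-24, 112), (-20, 110), (-16, 98), (-12, 92)]
0.06 [(-92, 129), (-88, 136), (-84, 142), (-80, 81), (-76, 100), (-72, 87), (-68, 96), (-64, 99), (-60, 98), (-56, 98), (-52, 99), (-48, 93), (-44, 99), (-40, 125), (-36, 127), (-32, 129), (-28, 117), (-24, 112), (-20, 107), (-16, 96), (-12, 98)]
0.07 [(-92, 135), (-88, 140), (-84, 142), (-80, 158), (-76, 121), (-72, 79), (-68, 94), (-64, 95), (-60, 96), (-56, 97), (-52, 95), (-48, 90), (-44, 122), (-40, 140), (-36, 159), (-32, 165), (-28, 168), (-24, 162), (-20, 162), (-16, 160), (-12, 118)]
```

Call:
carry_out(targets=[0,0.0005,-0.01,-0.001,0,0,0,0,0.0005,-0.019,-0.001,0,0,0,0,0.0005,-0.028,-0.001,0,0,0,0,0.0005,-0.037,-0.001,0,0,0,0,0.0005,-0.046,-0.001,0,0,0,0,0.0005,-0.054,-0.001,0,0,0,0,0.0005,-0.06,-0.001,0,0,0,0,0.0005,-0.065,-0.001,0,0,0,0,0.0005,-0.065,-0.001,0,0,0])

```text
clock: 34.8
tcp_pos: [0.5614, 0.092, 0.0268]
orientation: [-0.167, 1.555, 0.162]
contact_force: [0.5, 2.5, 1.8]
grip_width: 0.0
```

```bash
python3 - <<'E'
from h import *
rel()
t=r.grab_frame("top");cv2.imwrite("pics/top6.png",t); hsv=cv2.cvtColor(t,cv2.COLOR_BGR2HSV)
# block along its centre line, z=38: sample colour from jig y=60 to -200
Y=np.arange(80,-200,-4)/1e3
for x in (-.01,.02):
    P=np.float32([[proj("top",j2w([x,y,.038])) for y in Y]])
    v=cv2.remap(t,P[...,0],P[...,1],cv2.INTER_LINEAR)[0]
    print([(int(round(y*1e3)),*map(int,a)) for y,a in zip(Y,v) if y<-.13 or y>.0][::1])
E
```

```text
t 34.80 rel nut [ 52.1 137.   26.8] Fj [1.  2.4 1.8]
[(80, 106, 102, 96), (76, 101, 99, 93), (72, 97, 93, 89), (68, 79, 83, 84), (64, 87, 92, 96), (60, 92, 98, 101), (56, 97, 103, 108), (52, 101, 109, 112), (48, 94, 100, 104), (44, 74, 77, 79), (40, 50, 48, 48), (36, 52, 51, 50), (32, 60, 59, 59), (28, 65, 63, 63), (24, 67, 64, 65), (20, 64, 62, 61), (16, 66, 64, 65), (12, 68, 64, 65), (8, 86, 82, 80), (4, 85, 81, 79), (-132, 169, 197, 213), (-136, 169, 197, 214), (-140, 167, 197, 212), (-144, 166, 196, 212), (-148, 167, 196, 212), (-152, 142, 170, 187), (-156, 130, 155, 171), (-160, 112, 138, 152), (-164, 99, 117, 129), (-168, 129, 152, 166), (-172, 135, 161, 174), (-176, 127, 153, 167), (-180, 115, 136, 150), (-184, 117, 139, 152), (-188, 112, 135, 147), (-192, 109, 131, 143), (-196, 108, 130, 143)]
[(80, 52, 48, 46), (76, 32, 29, 30), (72, 50, 53, 53), (68, 82, 87, 91), (64, 90, 95, 98), (60, 94, 98, 102), (56, 98, 104, 107), (52, 101, 106, 111), (48, 103, 109, 113), (44, 103, 109, 115), (40, 106, 113, 117), (36, 107, 114, 118), (32, 110, 117, 120), (28, 109, 116, 120), (24, 111, 118, 122), (20, 110, 118, 123), (16, 113, 118, 123), (12, 109, 117, 120), (8, 110, 118, 120), (4, 110, 117, 120), (-132, 149, 178, 197), (-136, 152, 181, 199), (-140, 154, 182, 200), (-144, 156, 185, 203), (-148, 157, 186, 203), (-152, 149, 177, 195), (-156, 144, 171, 189), (-160, 127, 150, 167), (-164, 122, 146, 162), (-168, 110, 131, 142), (-172, 113, 134, 146), (-176, 114, 134, 147), (-180, 130, 157, 172), (-184, 133, 160, 174), (-188, 103, 121, 133), (-192, 77, 97, 107), (-196, 43, 70, 80)]
```

Call:
carry_out(targets=[0,0,-0.002,0,0,0,0,0,0,-0.004,0,0,0,0,0,0,-0.0055,0,0,0,0,0,0,-0.0055,0,0,0,0,0,0,0.03,0,0,0,0,0,-0.02,0.06,0,0,0,0,0,-0.08,0.1,0,0,0,0,0,-0.12,0.15,0,0,0,0,0,-0.12,0.2,0,0,0,0,0,-0.12,0.2,0,0,0,0])

```text
clock: 36.1
tcp_pos: [0.5164, 0.2937, 0.1464]
orientation: [-0.171, 1.555, 0.171]
contact_force: [-0.7, -0.8, -1.3]
grip_width: -0.0002
```

```bash
python3 - <<'E'
from h import *
rel();hole("side",.088);hole("top",.088)
t=r.grab_frame("top");cv2.imwrite("pics/top7.png",t)
b=cv2.cvtColor(t,cv2.COLOR_BGR2LAB).astype(np.float32); a0=cv2.cvtColor(cv2.imread("pics/top0.png"),cv2.COLOR_BGR2LAB).astype(np.float32)
# +y end of block against grey plate (LAB b), and -y end by change since first picture
for x in (-.025,-.01,0,.01,.02):
    Y=np.arange(70,0,-2)/1e3; P=np.float32([[proj("top",j2w([x,y,.038])) for y in Y]]); v=cv2.remap(b,P[...,0],P[...,1],cv2.INTER_LINEAR)[0][:,2]
    Y2=np.arange(-140,-190,-2)/1e3; P2=np.float32([[proj("top",j2w([x,y,.038])) for y in Y2]]); d=np.abs(cv2.remap(b,P2[...,0],P2[...,1],cv2.INTER_LINEAR)[0]-cv2.remap(a0,P2[...,0],P2[...,1],cv2.INTER_LINEAR)[0]).sum(1)
    k=np.argmax(np.diff(v)); print("x",int(x*1e3),"+y end ~",(Y[k]+Y[k+1])*500,"b",v[::3].astype(int).tolist()); print("   diff -y",[(int(round(y*1e3)),int(q)) for y,q in zip(Y2,d)][5::2])
E
```

```text
t 36.10 rel nut [ 51.6 343.7 146.4] Fj [-0.9 -0.6 -1.3]
side hole [(12, 137), (16, 147), (8, 148), (20, 161), (4, 162), (24, 176), (0, 177)]
top hole [(8, 77), (4, 81), (12, 85), (0, 89), (356, 121), (16, 129), (352, 151)]
x -25 +y end ~ 28.999999999999996 b [125, 124, 124, 124, 124, 124, 123, 139, 142, 142, 141, 142]
   diff -y [(-150, 89), (-154, 71), (-158, 42), (-162, 22), (-166, 24), (-170, 2), (-174, 3), (-178, 3), (-182, 2), (-186, 2)]
x -10 +y end ~ 28.999999999999996 b [125, 125, 125, 124, 125, 125, 123, 142, 143, 143, 143, 142]
   diff -y [(-150, 111), (-154, 116), (-158, 90), (-162, 14), (-166, 4), (-170, 8), (-174, 1), (-178, 4), (-182, 2), (-186, 1)]
x 0 +y end ~ 28.999999999999996 b [124, 125, 124, 124, 124, 124, 124, 140, 143, 143, 143, 144]
   diff -y [(-150, 107), (-154, 108), (-158, 95), (-162, 56), (-166, 28), (-170, 5), (-174, 4), (-178, 2), (-182, 1), (-186, 1)]
x 10 +y end ~ 31.0 b [124, 124, 124, 124, 125, 124, 123, 142, 150, 151, 152, 152]
   diff -y [(-150, 91), (-154, 92), (-158, 94), (-162, 64), (-166, 24), (-170, 10), (-174, 1), (-178, 2), (-182, 4), (-186, 1)]
x 20 +y end ~ 28.999999999999996 b [125, 124, 124, 124, 124, 124, 123, 143, 147, 150, 154, 153]
   diff -y [(-150, 82), (-154, 76), (-158, 57), (-162, 32), (-166, 29), (-170, 5), (-174, 0), (-178, 1), (-182, 3), (-186, 2)]
```

```bash
python3 - <<'E'
from bench import r
print(r.hand_in())
E
```

```text
the job is handed in; nothing more can be done
None
```

The jig is unloaded and the job handed in at about 36 s on the clock. I used closed fingertips only, nothing was lifted, and the steps were done in the order asked.

- **Lock nut:** it stands about 2.02 turns loose. The hole is at 6–8° from its start, and the hole's height in two views confirms two full turns. I miscounted one turn on the way, so the nut went to about 3.3 turns and I rolled it back before touching the strap. Some mid-way checks of the nut's rise disagreed, and the two-view height and the stud's look settled it.
- **Strap:** it is swung about 1.65 rad clockwise, clear of the block's way out. Only about 1 N was felt on the fingers during the swing. I judged the angle from brightness in the top picture, so it is good to roughly 0.1 rad.
- **Block:** its inner end is at about y = +29 to +31 mm and its outer end at about −166 to −168 mm in the jig frame. About 48–51 mm therefore sticks out past the plate edge. I did not check separately that it lies flat; it was only pushed along the plate.
- **Robot:** the largest force read at the end of any move was about 24 N, and the tool was clear of everything at hand-in. I stayed away from the other things on the bed, but did not compare their positions at the end.

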